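# Eject the charged drill battery from the bench charger

## Task

Free the black stick battery from the leaning charger on the bike workshop bench: first swing the steel keeper lever off the battery into its open notch and leave it there, then press the battery deeper until its push-push latch lets go and it springs up. Draw it out and stand it upright on its foot in the shallow white tray, set down gently, not dropped, without disturbing the can, the tub or the screwdriver.

Things in the scene. Friction and masses are not known exactly. Their poses are not given: they have to be found in the camera images.
- bay: Sloped grey charger block, fixed, standing sideways to the robot. Origin: centre of its battery bay's mouth (49 x 43 mm) in the sloping top face, 95 mm above the bench. z: out of the bay along the battery's axis, leaning 30 degrees from vertical, roughly to the robot's left (+y); y: level, roughly away from the robot; x: up the slope, roughly to the right. The face spans x -36..90, y -38..38 mm.
- dock: The whole charger. Origin: underside of its foot plate, on the bench straight below the bay's mouth; z up, -x is its front, to which the bay leans. The foot plate reaches 52 mm to the front, 125 mm to the back, 58 mm to each side.
- battery_mid (a point): Centre of the black battery, 46 (x) by 40 (y) by 115 mm (z, to its head), about 0.25 kg; grip it across y. Starts latched, axes as the bay's, centre 2.5 mm out, head 60 mm out of the mouth. Pressing in meets 7 rising to 14 N; after 6 to 7 mm the latch lets go (hard stop 10 mm). Let up, it springs to 22 mm above its latched place and stays, 33 mm still in the bay. The latch then stays open.
- knob (a point): Middle of the lever's black knob, a cylinder of 16 mm diameter and 58 mm length parallel to the bay's z, from z = 72 to 130 mm in the bay frame. It stands on the end of the steel keeper arm (14 mm wide, at z = 66 to 72 mm), which when closed lies across the battery's head, 6 mm above it. Open, it stands in the way of a gripper that comes for the battery upright instead of along the bay's axis.
- lever_pivot (a point): Point on the lever's pivot axis (parallel to the bay's z), level with the knob's middle: x = 60, y = 0, z = 101 mm in the bay frame. The knob's axis is 66 mm from it. A post of 26 mm diameter, topped by a disc of 48 mm, carries the lever, up to z = 61 mm.
- lever (a joint): Angle in rad. 0: arm across the battery, to the bay's -x; grows as the knob swings to the bay's +y (away). Open notch: 1.45, between two small steel ribs on the disc, where a spring ball clicks in and the arm points at a steel upright beside the block (x 47, y 108 mm, top at z = 52 mm). Starts -0.2 to 0.2; stops at -0.35 and 1.85; stays where left. The knob needs 1 N, at the ribs up to 5 N.
- tray: Shallow white plastic tray, fixed, outside 190 (x) by 150 (y) by 28 mm high, walls and floor 4 to 5 mm thick, empty. Origin: centre of its underside, on the bench.
- can_mid (a point): Bystander: middle of an upright metal can, 58 mm diameter, 125 mm tall.
- tub_mid (a point): Bystander: middle of a white open bowl, 100 mm across, 55 mm tall.
- driver: Bystander: screwdriver lying on the bench at the robot's left, about 200 mm long, handle 30 mm thick.
There are look-alikes about, which are no part of the job. What is shaped like the tray but brown is not meant. What is shaped like the part that bears battery_mid but turquoise is not meant.

How it is judged:
By the outcome, as a careful person would: the job done as asked, in the order asked, and still so for the second after the job is handed in, with the robot touching nothing.
It also fails if it takes over 69 s, if anything falls off the work surface, if the arm or the gripper's body presses on something with over 40 N, if the wrist force passes 120 N, or if a joint passes its speed limit or range.

## Robot

A 7-joint arm with a two-finger parallel gripper is mounted at the origin on the work surface. World frame = base frame: x ahead of the robot, y to its left, z up, the work surface at z = 0. Lengths are in m, angles in rad, forces in N, time in s.
With the tool pointing down it reaches from about 0.4 to 0.85 m from the base axis. Payload 6.9 kg.
Tool frame: the origin (TCP) lies midway between the tips of the shut fingers; the grasp point (between the pads) lies behind it (ctrl.pinch_z is the z of the grasp point in the tool frame, in m); z points along the fingers, y is the line along which they close (so a half turn about z gives the same grasp; the last joint's range is limited). The gripper opens to 85 mm and grips with 20 to 120 N. Pads are 22 mm wide; open, the fingers measure 114 mm over their backs; the gripper's body (76 mm by 85 mm) begins 54 mm behind the grasp point. The pads swing forward as they close: fully open they stand 13 mm farther back than shut.
Start: joints at [1.22, 0.507, -0.238, 1.5, 0.126, 1.149, -0.155], TCP at [0.276, -0.561, 0.201] pointing down, gripper open.
Joint ranges: [-3.08, 3.08], [-0.24, 2.05], [-1.43, 1.35], [0, 2.5], [-1.52, 4.66], [0.17, 1.96], [-2.89, 2.89]. Speed limits (rad/s): [2.39, 2.39, 3.14, 3.14, 3.14, 3.14, 3.14].

## Interface

Orientations are given as a unit quaternion [w, x, y, z].
In Python, from station import ctrl, get_state, vision, ticket, models gives the robot as it stands. Calls block until the motion is done:
- ctrl.movep(position, orientation): joint-space move of the TCP to a pose.
- ctrl.movel(position, frame=None, max_speed=0.15): straight line of the TCP; frame=None keeps the orientation; max_speed is the mean speed in m/s.
- ctrl.set_joints(angles): joint-space move.
- ctrl.ungrasp() and ctrl.close_gripper(force=None): open the fingers fully, or close them until they stop; force is the grip in N (None keeps the last).
- ctrl.pause(seconds).
- ctrl.ik(position, orientation): joint angles nearest the present ones, or None.
- get_state(): the state.
- vision.grab_frame(name): name is "scene" or "side" or "wrist"; returns (picture, depth): 480x640x3 uint8, blue, green, red; 480x640 float32, m along the optical axis (not along the pixel's ray), 0 where there is no reading.
- vision.camera_info(name): a dict with "mtx" (3x3 intrinsics, pixels), "dist_coeffs" ([k1, k2, p1, p2, k3] as OpenCV has them; the pictures are not rectified), "R" (3x3) and "t" (3): a world point X has camera coordinates R X + t; the wrist camera has in their place "hand_eye" (4x4, takes a point from camera to tool coordinates, whose origin is the TCP and whose axes are the flange's). Camera axes: x right, y down, z forward; pixel columns grow to the right and rows downward; lengths in m; the calibration is good to about 2 mm. A picture is of the moment at which its call begins: read the wrist's pose just before it. camera_info takes no time and is no camera call.
A pose or a line that the arm cannot do raises ctrl.Unreachable and nothing moves.
- ticket.close_job(): hands the job in; it is judged then, once.
Trained networks look in the newest picture that a camera, given by its name, has taken for a name from the list of things; names that differ only in an ending like _2 or _b are one class to them, and where a whole thing is asked for, a point or a joint stands for the part that bears it (a point fixed in the world has none). Each returns a list of dicts, best first, with "p" (0 to 1); they miss things now and then, are a little off and sometimes report something else, mostly with a low value. They report only what shows in the picture. A call takes as long as a camera call. They do not tell look-alikes from the thing itself.
- models.recognise(camera, target): "point" ([column, row] in pixels, amid what is visible of it).
- models.masks_of(camera, target): "mask" (480x640 bool, what is visible of it) and "point" ([column, row] in pixels, amid what is visible of it).
The state is a dict: "time": time; "qpos": joint angles; "qd": joint speeds; "tau": joint torques, N m; "tcp_pos": TCP position; "eef_rot": TCP orientation; "contact_force": force on the tool from outside, world axes, zero at the start; "wrist_torque": the same for the moment, N m; "width": finger opening in m; "gripper_force": force on a finger pad.
Only numpy, scipy, OpenCV 4.12 (cv2) and the standard library are available. Lean on these libraries where they do the work, as an engineer would, in place of code of your own. Each camera call takes 0.05 s, during which the arm holds its last target. There are 200 camera calls.

## Working session

There is one attempt and no reset: what is moved stays moved. The work goes in short steps, each a Python script; the robot and the scene stay as the last script left them, time stands still between calls to the robot, and variables do not carry over. Pictures are saved under pics/ and viewed, at most 10 in all, crops included, and the job is handed in when it is done.

```bash
ls; mkdir -p pics; cat > h.py <<'E'
import numpy as np, cv2
from scipy.spatial.transform import Rotation as Rn
from station import ctrl, get_state, vision, ticket, models
def q2R(q): return Rn.from_quat([q[1],q[2],q[3],q[0]]).as_matrix()
def R2q(M):
    q=Rn.from_matrix(M).as_quat(); return [q[3],q[0],q[1],q[2]]
def cam(name, st=None):
    """K, dist, R, t with Xc = R X + t"""
    i=vision.camera_info(name); K=np.array(i["mtx"]); d=np.array(i["dist_coeffs"],float)
    if "R" in i: return K,d,np.array(i["R"]),np.array(i["t"])
    H=np.array(i["hand_eye"]); T=np.eye(4); T[:3,:3]=q2R(st["eef_rot"]); T[:3,3]=st["tcp_pos"]
    C=np.linalg.inv(T@H); return K,d,C[:3,:3],C[:3,3]
def cloud(depth,c):
    """480x640x3 world points"""
    K,d,R,t=c; v,u=np.mgrid[:480,:640]
    n=cv2.undistortPoints(np.stack([u.ravel(),v.ravel()],1).astype(float)[:,None],K,d)[:,0]
    z=depth.ravel()[:,None]; X=np.hstack([n*z,z]); W=(X-t)@R
    W[z[:,0]<=0]=np.nan
    return W.reshape(480,640,3)
def ray(p,c):
    K,d,R,t=c; n=cv2.undistortPoints(np.array([[p]],float),K,d)[0,0]
    v=R.T@np.array([n[0],n[1],1]); return -R.T@t, v/np.linalg.norm(v)
def tri(rays):
    A=sum(np.eye(3)-np.outer(v,v) for o,v in rays); b=sum((np.eye(3)-np.outer(v,v))@o for o,v in rays)
    return np.linalg.solve(A,b)
def proj(X,c):
    K,d,R,t=c; return cv2.projectPoints(np.atleast_2d(X).astype(float),cv2.Rodrigues(R)[0],t,K,d)[0][:,0]
E
cat > s1.py <<'E'
from h import *
st=get_state(); print(st["time"],st["tcp_pos"],st["eef_rot"],ctrl.pinch_z)
for n in ["scene","side"]:
    im,dp=vision.grab_frame(n); c=cam(n,st); cv2.imwrite(f"pics/{n}1.png",im)
    W=cloud(dp,c); np.savez(f"{n}1.npz",im=im,W=W)
    print(n,"cam pos",-c[2].T@c[3])
    for t in ["dock","battery_mid","knob","tray","can_mid","tub_mid","driver"]:
        for r in models.masks_of(n,t)[:3]:
            m=r["mask"]; P=W[m]; P=P[~np.isnan(P[:,0])]
            print(t,round(r["p"],2),np.round(r["point"]),m.sum(),np.round(np.median(P,0),3) if len(P) else None, np.round(np.percentile(P,[2,98],axis=0),3).tolist() if len(P) else None, im[m].mean(0).astype(int))
E
python3 s1.py
```

```text
pics
0.0 [ 0.2753587  -0.56045984  0.19982583] [-8.62704841e-04  9.74027082e-01  2.26429793e-01 -2.19374261e-04] -0.0187
scene cam pos [1.19597212 0.58055429 0.9382287 ]
dock 0.89 [245. 261.] 4614 [ 0.6   -0.151  0.078] [[0.526, -0.243, 0.006], [0.679, -0.078, 0.192]] [133 130 126]
battery_mid 0.91 [284. 217.] 816 [ 0.402 -0.209  0.039] [[0.361, -0.26, 0.002], [0.453, -0.179, 0.045]] [130 134  39]
battery_mid 0.85 [260. 241.] 644 [ 0.591 -0.111  0.134] [[0.558, -0.147, 0.084], [0.596, -0.087, 0.159]] [60 59 59]
knob 0.6 [261. 221.] 499 [ 0.573 -0.121  0.18 ] [[0.444, -0.215, 0.035], [0.585, -0.062, 0.207]] [174 173 169]
tray 0.86 [355. 338.] 6517 [0.588 0.139 0.006] [[0.491, 0.06, 0.001], [0.687, 0.22, 0.03]] [230 233 232]
tray 0.8 [365. 242.] 4280 [ 0.344 -0.015  0.006] [[0.244, -0.102, 0.001], [0.452, 0.079, 0.03]] [ 52  93 155]
can_mid 0.94 [466. 413.] 2167 [0.654 0.415 0.1  ] [[0.614, 0.387, 0.009], [0.664, 0.438, 0.127]] [191 192 189]
tub_mid 0.66 [169. 224.] 1191 [ 0.591 -0.414  0.037] [[0.552, -0.444, 0.001], [0.645, -0.35, 0.057]] [200 207 206]
driver 0.63 [496. 339.] 756 [0.
[... 440 characters left out ...]
, -0.089, 0.157]] [62 60 57]
knob 0.57 [332. 183.] 260 [ 0.563 -0.115  0.179] [[0.556, -0.161, 0.153], [0.581, -0.063, 0.206]] [170 167 163]
tray 0.71 [259. 276.] 3813 [0.583 0.135 0.005] [[0.485, 0.058, 0.001], [0.681, 0.218, 0.029]] [243 244 241]
tray 0.7 [371. 291.] 4320 [ 0.34  -0.017  0.005] [[0.24, -0.103, 0.001], [0.445, 0.079, 0.029]] [ 64  97 146]
can_mid 0.69 [148. 316.] 1566 [0.614 0.413 0.09 ] [[0.604, 0.383, 0.005], [0.655, 0.435, 0.127]] [227 226 218]
tub_mid 0.82 [380. 178.] 666 [ 0.604 -0.414  0.036] [[0.552, -0.459, -0.002], [0.687, -0.353, 0.056]] [198 201 198]
driver 0.31 [344. 194.] 1939 [ 0.554 -0.164  0.113] [[0.528, -0.343, 0.003], [0.678, -0.072, 0.195]] [159 154 146]
```

```bash
python3 -c "
import cv2,numpy as np
a=cv2.imread('pics/scene1.png');b=cv2.imread('pics/side1.png')
x=cv2.resize(a[150:340,170:330],None,fx=2.5,fy=2.5,interpolation=3);y=cv2.resize(b[150:340,270:430],None,fx=2.5,fy=2.5,interpolation=3)
cv2.imwrite('pics/crop1.png',np.hstack([x,y]))"
```

```text
(no output)
```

View pics/crop1.png

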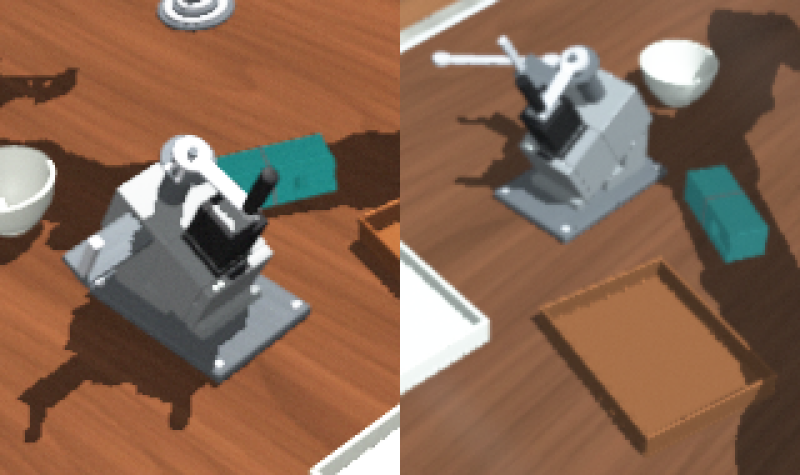

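View pics/scene1.png

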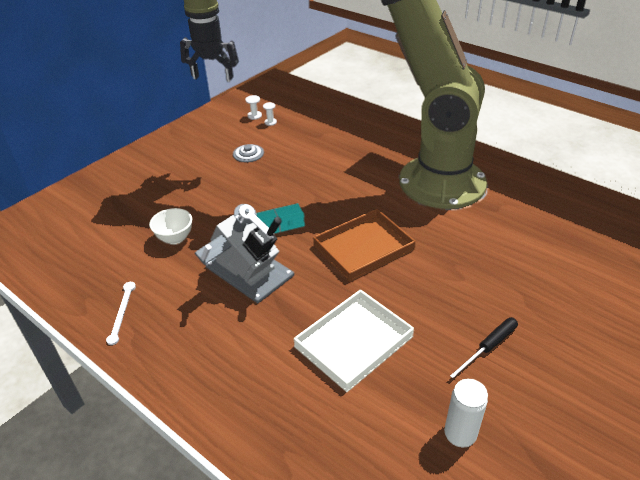

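The black battery is in the charger at scene (260,241); the turquoise lookalike at (284,217) lies flat on the bench. The white tray is at (355,338) and the brown lookalike at (365,242). The black battery and the white tray fit the description, and the crop confirms the battery. Next I'll fit the charger's pose and lever angle to the depth data.

```bash
cat > fit.py <<'E'
from h import *
from scipy.optimize import least_squares
def bayR(a):
    y=np.array([np.cos(a),np.sin(a),0]); l=np.array([-np.sin(a),np.cos(a),0])
    z=np.array([0,0,np.cos(np.pi/6)])+.5*l; return np.stack([np.cross(y,z),y,z],1)
def box(P,lo,hi):
    c=(np.array(lo)+hi)/2; q=np.abs(P-c)-(np.array(hi)-lo)/2
    return np.linalg.norm(np.maximum(q,0),axis=1)+np.minimum(q.max(1),0)
def cyl(P,x,y,r,z0,z1):
    q=np.stack([np.hypot(P[:,0]-x,P[:,1]-y)-r,np.abs(P[:,2]-(z0+z1)/2)-(z1-z0)/2],1)
    return np.linalg.norm(np.maximum(q,0),axis=1)+np.minimum(q.max(1),0)
def parts(W,p,up=0):
    """SDFs; p = x,y,yaw,lever,plate thickness,dz"""
    o=np.array([p[0],p[1],.095+p[5]]); B=(W-o)@bayR(p[2]); th=p[3]
    L=B-[.06,0,0]; ax=np.array([-np.cos(th),np.sin(th)])
    A=np.stack([L[:,:2]@ax, L[:,0]*-ax[1]+L[:,1]*ax[0], L[:,2]],1)
    ca,sa=np.cos(p[2]),np.sin(p[2]); D=(W-[p[0],p[1],0])
    # dock: -x front = lean direction l=(-sa,ca); side = y_b
    dx=-(D[:,0]*-sa+D[:,1]*ca); dy=D[:,0]*ca+D[:,1]*sa; D=np.stack([dx,dy,D[:,2]-p[5]],1)
    return dict(plate=box(D,[-.052,-.058,0],[.125,.058,p[4]]), face=box(B,[-.036,-.038,-.05],[.09,.038,0]),
      bat=box(B,[-.023,-.02,-.05],[.023,.02,.06+up]), post=cyl(B,.06,0,.013,0,.061), disc=cyl(B,.06,0,.024,.055,.061),
      arm=box(A,[0,-.007,.066],[.066,.007,.072]), knob=cyl(A,.066,0,.008,.072,.130))
def fit(W,p0,up=0,free=(0,1,2,3,4,5),s=.003):
    p0=np.array(p0,float); free=list(free)
    def f(v):
        p=p0.copy(); p[free]=v; return np.min(list(parts(W,p,up).values()),0)
    r=least_squares(f,p0[free],loss='cauchy',f_scale=s,x_scale=[.01,.01,.05,.1,.005,.005][:len(free)] if len(free)==6 else 1.0)
    p=p0.copy(); p[free]=r.x; return p,np.median(np.abs(f(r.x)))
if __name__=="__main__":
    Ws=[]
    for n in ["scene1","side1"]:
        W=np.load(n+".npz")["W"].reshape(-1,3); W=W[~np.isnan(W[:,0])]
        k=(W[:,0]>.48)&(W[:,0]<.72)&(W[:,1]>-.29)&(W[:,1]<-.03)&(W[:,2]>.004)&(W[:,2]<.22); Ws.append(W[k])
    for W in Ws+[np.vstack(Ws)]:
        best=min((fit(W,[x,-.13,a,0,.008,0]) for x in(.57,.6) for a in (-.3,0,.3)),key=lambda r:r[1])
        print(len(W),np.round(best[0],4),best[1])
        print({k:int((np.abs(v)<.003).sum()) for k,v in parts(W,best[0]).items()})
    # trays
    for n in ["scene1","side1"]:
        W=np.load(n+".npz")["W"].reshape(-1,3); k=(W[:,0]>.45)&(W[:,0]<.73)&(W[:,1]>.03)&(W[:,1]<.25)&(W[:,2]>.02)&(W[:,2]<.04)
        r=cv2.minAreaRect((W[k][:,:2]*1000).astype(np.float32)); fl=(abs(W[:,0]-r[0][0]/1000)<.05)&(abs(W[:,1]-r[0][1]/1000)<.04)
        print("tray",r,np.nanmedian(W[k][:,2]),np.nanmedian(W[fl][:,2]))
E
python3 fit.py
```

```text
5396 [ 5.7260e-01 -1.3590e-01 -5.4700e-02 -6.4014e+00  1.2300e-02  9.0000e-04] 0.0015884043902758011
{'plate': 1271, 'face': 1359, 'bat': 655, 'post': 149, 'disc': 151, 'arm': 199, 'knob': 167}
3300 [ 5.705e-01 -1.378e-01 -4.490e-02 -1.065e-01  1.270e-02 -1.000e-04] 0.001300219982268037
{'plate': 758, 'face': 984, 'bat': 401, 'post': 119, 'disc': 86, 'arm': 124, 'knob': 111}
8696 [ 5.717e-01 -1.365e-01 -5.090e-02 -1.108e-01  1.240e-02  5.000e-04] 0.0016182065099750852
{'plate': 2002, 'face': 2271, 'bat': 1013, 'post': 242, 'disc': 235, 'arm': 313, 'knob': 273}
tray ((571.7215576171875, 116.33578491210938), (202.01644897460938, 217.13108825683594), 82.2249755859375) 0.026620962386845505 0.0045676095910837195
tray ((585.221435546875, 136.46493530273438), (151.91673278808594, 194.9634552001953), 82.31143188476562) 0.026049847445246015 0.003928601308689624
```

```bash
cat > plan.py <<'E'
from fit import *
def bay(p): return np.array([p[0],p[1],.095+p[5]]), bayR(p[2])
def toolR(p,th=0,flip=1):
    """tool z along -bay z, closing axis tangential to lever angle th"""
    o,R=bay(p); y=flip*(R@[np.sin(th),np.cos(th),0]); z=-R[:,2]; return np.stack([np.cross(y,z),y,z],1)
def knob(p,th,z):
    o,R=bay(p); return o+R@[.06-.066*np.cos(th),.066*np.sin(th),z]
def at(p,x,y,z):
    o,R=bay(p); return o+R@[x,y,z]
def down(a,flip=1):
    y=flip*np.array([np.cos(a),np.sin(a),0]); z=np.array([0,0,-1.]); return np.stack([np.cross(y,z),y,z],1)
P1=[.5715,-.1368,-.050,-.108,.0124,.0004]
E
python3 - <<'E'
from plan import *
p=P1
for f in (1,-1):
    for n,X,M in [("hi",at(p,-.006,0,.30),toolR(p,0,f)),("pre",at(p,-.006,0,.19),toolR(p,-.108,f)),("k0",knob(p,-.108,.097),toolR(p,-.108,f)),("k1",knob(p,1.45,.097),toolR(p,1.45,f)),("k1up",knob(p,1.45,.2),toolR(p,1.45,f)),
        ("press",at(p,0,0,.05),toolR(p,0,f)),("drawn",at(p,0,0,.15),toolR(p,0,f)),("tray hi",[.587,.138,.25],down(-.05,f)),("tray",[.587,.138,.077],down(-.05,f)),("tray90",[.587,.138,.077],down(1.5,f))]:
        q=ctrl.ik(list(X),R2q(M)); print(f,n,np.round(X,3),None if q is None else np.round(q,2))
print(ctrl.ik([.275,-.56,.38],get_state()["eef_rot"]), get_state()["time"])
E
```

```text
1 hi [0.579 0.018 0.352] [ 0.14  0.58 -0.99  1.31  0.83  1.89 -0.81]
1 pre [ 0.577 -0.037  0.257] [ 0.15  0.55 -0.76  1.54  0.78  1.57 -0.69]
1 k0 [ 0.567 -0.083  0.177] [ 0.12  0.56 -0.56  1.71  0.78  1.32 -0.69]
1 k1 [ 0.637 -0.137  0.205] [ 0.03  0.58 -0.26  1.5   0.68  1.3  -1.97]
1 k1up [ 0.64  -0.085  0.295] [ 0.1   0.57 -0.55  1.33  0.75  1.59 -2.  ]
1 press [ 0.573 -0.112  0.139] [ 0.09  0.58 -0.43  1.75  0.79  1.2  -0.78]
1 drawn [ 0.575 -0.062  0.225] [ 0.13  0.54 -0.65  1.61  0.77  1.46 -0.77]
1 tray hi [0.587 0.138 0.25 ] [ 0.26  0.55 -0.91  1.47  0.43  1.33 -0.73]
1 tray [0.587 0.138 0.077] [ 0.14  0.66 -0.68  1.72  0.5   0.94 -0.79]
1 tray90 [0.587 0.138 0.077] [ 0.29  0.76 -0.99  1.72  0.72  1.07  0.56]
-1 hi [0.579 0.018 0.352] [ 0.15  0.59 -1.03  1.31  0.85  1.9   2.32]
-1 pre [ 0.577 -0.037  0.257] [ 0.35  0.71 -1.23  1.54  0.97  1.81  2.27]
-1 k0 [ 0.567 -0.083  0.177] [ 0.44  0.78 -1.23  1.7   1.04  1.69  2.19]
-1 k1 [ 0.637 -0.137  0.205] [ 0.29  0.66 -0.75  1.5   0.9   1.49  1.  ]
-1 k1up [ 0.64  -0.085  0.295] [ 0.22  0.62 -0.79  1.33  0.86  1.68  1.05]
-1 press [ 0.573 -0.112  0.139] [ 0.48  0.84 -1.23  1.75  1.11  1.66  2.06]
-1 drawn [ 0.575 -0.062  0.225] [ 0.39  0.74 -1.23  1.61  1.    1.76  2.14]
-1 tray hi [0.587 0.138 0.25 ] [ 0.38  0.66 -1.23  1.47  0.62  1.44  2.24]
-1 tray [0.587 0.138 0.077] [ 0.38  0.88 -1.23  1.71  0.88  1.21  2.01]
-1 tray90 [0.587 0.138 0.077] [-0.03  0.61 -0.4   1.72  0.29  0.87 -2.19]
[ 1.21102539  0.43619353 -0.24522292  1.13579987  0.10274484  1.58100378
 -0.12502808] 0.8
```

```bash
python3 - <<'E'
from plan import *
p=P1
st=get_state(); ctrl.movel([st["tcp_pos"][0],st["tcp_pos"][1],.36],max_speed=.3); print(get_state()["time"])
ctrl.movep(list(at(p,.01,0,.24)),R2q(toolR(p,-.108))); print(get_state()["time"])
st=get_state(); im,dp=vision.grab_frame("wrist"); c=cam("wrist",st); W=cloud(dp,c); np.savez("wrist1.npz",im=im,W=W)
print(np.round(st["tcp_pos"],4),at(p,.01,0,.24),(dp>0).mean(),"cam",-c[2].T@c[3])
V=W.reshape(-1,3); V=V[~np.isnan(V[:,0])]
k=(V[:,0]>.48)&(V[:,0]<.72)&(V[:,1]>-.29)&(V[:,1]<-.03)&(V[:,2]>.004)&(V[:,2]<.22); V=V[k]
r=fit(V,p); print(len(V),np.round(r[0],4),r[1],{k:int((np.abs(v)<.003).sum()) for k,v in parts(V,r[0]).items()})
for X in np.vstack([knob(p,-.108,.13),at(p,.06,0,.061)]): 
    u=proj(X,c)[0].astype(int); cv2.circle(im,tuple(int(i) for i in u),4,(0,0,255),1)
cv2.imwrite("pics/wrist1.png",im)
E
```

```text
1.4833
3.7667
[ 0.5771 -0.0272  0.3082] [ 0.57706467 -0.0255994   0.3082461 ] 0.9958463541666667 cam [0.57865642 0.12007683 0.4234112 ]
16149 [ 5.760e-01 -1.351e-01 -3.270e-02 -1.377e-01  1.180e-02  5.000e-04] 0.0007548323350190459 {'plate': 5086, 'face': 4065, 'bat': 1805, 'post': 137, 'disc': 848, 'arm': 850, 'knob': 528}
```

View pics/wrist1.png

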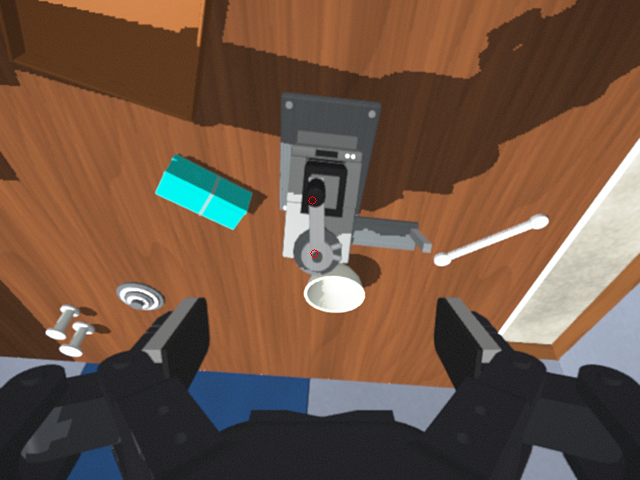

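The knob's top is at about (316,185), the disc at (318,250), and the red predictions sit within a few pixels. The wrist fit has a residual of 0.75 mm, so I'll use it and swing the lever now.

```bash
sed -i 's/^P1=.*/P1=[.5755,-.1353,-.035,-.135,.0118,.0005]/' plan.py; python3 - <<'E'
from plan import *
p=P1; th=p[3]
def rep(s):
    st=get_state(); print(s,round(st["time"],2),np.round(np.array(st["tcp_pos"]),4),"w",round(st["width"],4),"F",np.round(st["contact_force"],1))
M=R2q(toolR(p,th))
ctrl.movel(list(knob(p,th,.15)),M,max_speed=.2); ctrl.movel(list(knob(p,th,.100)),M,max_speed=.12); rep("at")
ctrl.close_gripper(30); rep("closed")
for t in np.linspace(th,1.45,8)[1:]:
    ctrl.movel(list(knob(p,t,.100)),R2q(toolR(p,t)),max_speed=.06); rep(round(t,2))
st=get_state(); B=(np.array(st["tcp_pos"])-bay(p)[0])@bay(p)[1]; print(B, np.arctan2(B[1],.06-B[0]))
E
```

```text
at 4.99 [ 0.5688 -0.0798  0.1799] w 0.0851 F [-0.4 -0.4 -0.3]
closed 5.76 [ 0.5685 -0.0804  0.1794] w -0.0 F [-0.3 -0.5  1. ]
0.09 6.16 [ 0.5832 -0.0805  0.1791] w 0.0001 F [-0.3 -1.2 -0.1]
0.32 6.56 [ 0.5974 -0.0836  0.1807] w 0.0 F [-0.8  0.2  0.5]
0.54 6.96 [ 0.6107 -0.0894  0.1838] w -0.0002 F [ 0.1 -0.2  0.1]
0.77 7.36 [ 0.6223 -0.0975  0.1883] w -0.0002 F [ 0.3 -0.3 -0. ]
1.0 7.76 [ 0.6315 -0.1077  0.194 ] w -0.0003 F [-0.1 -0.2 -0.7]
1.22 8.16 [ 0.6378 -0.1194  0.2006] w 0.0002 F [ 0.7  0.2 -0.4]
1.45 8.56 [ 0.6409 -0.132   0.2078] w -0.0001 F [0.8 0.1 0.2]
[0.05131948 0.06520876 0.10007134] 1.4384555284722254
```

The grip closed on nothing, so the lever probably hasn't moved. I'll check from the scene cameras.

```bash
python3 - <<'E'
from plan import *
p=P1; o,R=bay(p); ctrl.movel(list(knob(p,1.45,.2)),max_speed=.25)
ims=[];Ws=[]
for n in ["scene","side","wrist"]:
    st=get_state(); im,dp=vision.grab_frame(n); c=cam(n,st); W=cloud(dp,c); V=W.reshape(-1,3); V=V[~np.isnan(V[:,0])]; V0=V
    k=(V[:,0]>.48)&(V[:,0]<.72)&(V[:,1]>-.29)&(V[:,1]<-.03)&(V[:,2]>.004)&(V[:,2]<.22); V=V[k]
    r=min((fit(V,p[:3]+[t]+p[4:]) for t in (-.13,.5,1.4)),key=lambda r:r[1]); print(n,len(V),np.round(r[0],4),r[1],{k:int((np.abs(v)<.003).sum()) for k,v in parts(V,r[0]).items()})
    B=(V0-o)@R; kk=(B[:,2]>.085)&(B[:,2]<.132)&(abs(B[:,0])<.1)&(abs(B[:,1])<.09); print(kk.sum(),np.median(B[kk],0), np.percentile(B[kk],[5,95],axis=0).round(4).tolist())
    ims.append(im)
a=cv2.resize(ims[0][170:300,190:310],(400,433),interpolation=3); cv2.imwrite("pics/chk.png",np.hstack([a,cv2.resize(ims[2][:, 100:540],(400,433))]))
print(get_state()["time"])
E
```

```text
scene 5398 [ 0.5725 -0.1358 -0.0525 -0.1114  0.0124  0.0007] 0.001552002229722519 {'plate': 1314, 'face': 1320, 'bat': 658, 'post': 146, 'disc': 146, 'arm': 201, 'knob': 166}
127 [-0.00670113 -0.00430842  0.11710829] [[-0.013, -0.013, 0.0899], [0.0002, -0.001, 0.1315]]
side 3299 [ 0.5706 -0.1378 -0.0464 -0.1133  0.0125 -0.    ] 0.0013089760283223235 {'plate': 768, 'face': 968, 'bat': 404, 'post': 111, 'disc': 87, 'arm': 112, 'knob': 114}
88 [-0.00624392 -0.01668351  0.1143154 ] [[-0.0114, -0.0206, 0.0878], [0.0018, -0.0082, 0.1291]]
wrist 17826 [ 0.5735 -0.1347 -0.0352 -0.108   0.012  -0.    ] 0.0006172605165414681 {'plate': 5011, 'face': 4747, 'bat': 2769, 'post': 417, 'disc': 743, 'arm': 820, 'knob': 1109}
892 [-0.004992   -0.00354569  0.12070829] [[-0.0123, -0.0122, 0.0894], [0.0009, -0.0009, 0.1304]]
9.2583
```

View pics/chk.png

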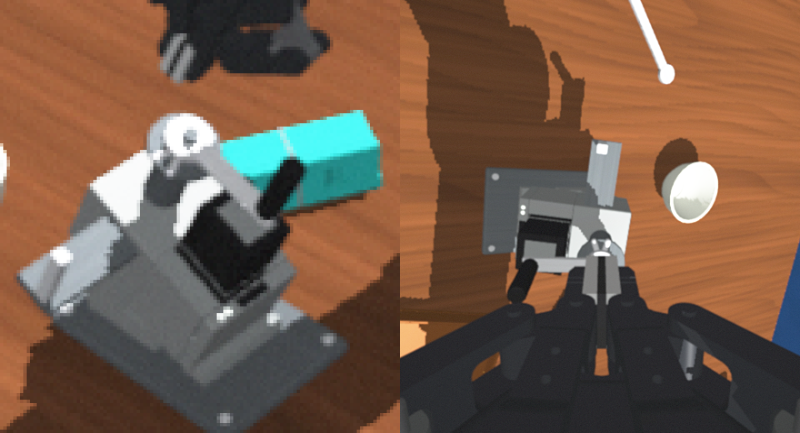

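```bash
python3 - <<'E'
from plan import *
st=get_state(); T=np.array(st["tcp_pos"]); print(T, knob(P1,1.45,.2)); print(np.round(q2R(st["eef_rot"])-toolR(P1,1.45),3).tolist())
out=[]
for n in ["scene","side","wrist"]:
    im,dp=vision.grab_frame(n); c=cam(n,st); M=q2R(st["eef_rot"]); L=np.array([T, T-.05*M[:,2],T+.03*M[:,1],T+.03*M[:,0]]); u=proj(L,c); print(n,u.round(0).tolist())
    W=cloud(dp,c); V=(W-T)@M  # tool-frame coordinates
    k=(np.abs(V[...,0])<.02)&(np.abs(V[...,1])<.03)&(V[...,2]>-.04)&(V[...,2]<.03); print(k.sum(), np.percentile(V[k],[2,50,98],axis=0).round(4).tolist() if k.any() else "")
    for i,q in enumerate(u): cv2.circle(im,(int(q[0]),int(q[1])),2,[(0,0,255),(0,255,0),(255,0,0),(0,255,255)][i],-1)
    x,y=[int(v) for v in u[0]]; x0=min(max(x-65,0),510); y0=min(max(y-65,0),350); out.append(cv2.resize(im[y0:y0+130,x0:x0+130],(260,260),interpolation=3))
cv2.imwrite("pics/tip.png",np.hstack(out))
print(np.round(vision.camera_info("wrist")["hand_eye"],3).tolist())
E
```

```text
[ 0.64229005 -0.0836409   0.29340993] [ 0.64290095 -0.0827002   0.29472849]
[[-0.0, 0.001, -0.003], [-0.0, 0.0, -0.001], [-0.003, 0.0, 0.0]]
scene [[239.0, 198.0], [246.0, 184.0], [227.0, 187.0], [228.0, 208.0]]
17 [[-0.0009, -0.0102, -0.0395], [0.0098, -0.0018, -0.0363], [0.0112, 0.0084, -0.0308]]
side [[300.0, 138.0], [292.0, 125.0], [306.0, 129.0], [291.0, 135.0]]
18 [[-0.0138, -0.0088, -0.0397], [-0.0122, -0.0018, -0.0364], [-0.0006, 0.0075, -0.0313]]
wrist [[322.0, 279.0], [323.0, 331.0], [384.0, 279.0], [322.0, 219.0]]
279 [[0.0078, -0.0119, -0.0399], [0.0121, -0.0006, -0.038], [0.0127, 0.0112, -0.0333]]
[[0.001, -0.962, -0.273, 0.071], [1.0, 0.0, 0.0, -0.001], [-0.0, -0.273, 0.962, -0.173], [0.0, 0.0, 0.0, 1.0]]
```

View pics/tip.png

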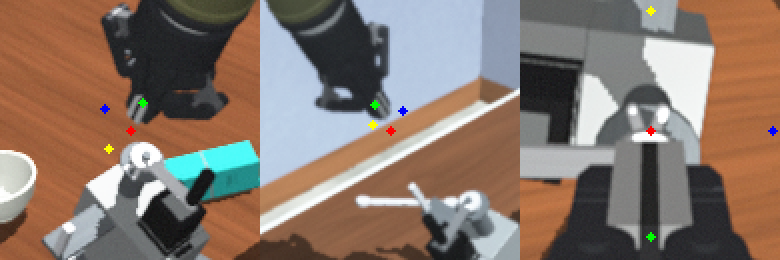

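The fingertips, measured in the depth pictures, sit about 32 mm behind the reported TCP (red dot), with almost no lateral offset. That matches the near miss above the knob top. I'll correct for it and repeat the lever move.

```bash
sed -i 's/^P1=.*/P1=[.574,-.1353,-.038,-.111,.0120,.0003]\nTIP=.032  # real finger tips lie this far behind the reported TCP/' plan.py; cat >> plan.py <<'E'
def rep(s):
    st=get_state(); B=(np.array(st["tcp_pos"])-bay(P1)[0])@bay(P1)[1]
    print(s,round(st["time"],2),"bay",np.round(B,4),"w",round(st["width"],4),"F",np.round(st["contact_force"],1)); return st,B
E
python3 - <<'E'
from plan import *
p=P1; th=p[3]; M=R2q(toolR(p,th)); z=.100-TIP
ctrl.ungrasp()
ctrl.movel(list(knob(p,th,.18-TIP)),M,max_speed=.2); ctrl.movel(list(knob(p,th,z)),M,max_speed=.12); rep("at")
ctrl.close_gripper(30); st,B=rep("closed")
if st["width"]>.008:
    for t in np.linspace(th,1.45,8)[1:]:
        ctrl.movel(list(knob(p,t,z)),R2q(toolR(p,t)),max_speed=.06); st,B=rep(round(t,2))
    ctrl.pause(.2); st,B=rep("end"); print(np.arctan2(B[1],.06-B[0]),np.hypot(B[1],.06-B[0]))
E
```

```text
at 12.72 bay [-0.0059 -0.007   0.0687] w 0.0855 F [ 0.4 -0.3  0. ]
closed 13.35 bay [-0.0056 -0.0074  0.0682] w 0.0149 F [-0.9  1.   3. ]
0.11 13.74 bay [-0.0052  0.0074  0.0681] w 0.0151 F [-0.2 -0.   3.4]
0.34 14.13 bay [-0.0016  0.0214  0.0681] w 0.0152 F [-1.6 -0.9  5.5]
0.56 14.53 bay [0.0051 0.0344 0.068 ] w 0.015 F [-2.7 -0.   5.5]
0.78 14.92 bay [0.0143 0.0453 0.068 ] w 0.0147 F [-4.  -1.6  6.4]
1.0 15.31 bay [0.0252 0.0538 0.0679] w 0.0155 F [-5.3 -0.8  6.1]
1.23 15.7 bay [0.0385 0.0603 0.0679] w 0.0151 F [-6.9  2.3  3.7]
1.45 16.09 bay [0.0517 0.0634 0.0678] w 0.015 F [-7.1  2.3  4.1]
end 16.29 bay [0.0517 0.0633 0.0678] w 0.0148 F [-6.5  2.6  4.4]
1.4401954937894264 0.0638797221214339
```

```bash
cat > look.py <<'E'
from plan import *
def look(tag,up=0,th0=1.45,cams=("scene","side","wrist")):
    for n in cams:
        st=get_state(); im,dp=vision.grab_frame(n); c=cam(n,st); V=cloud(dp,c).reshape(-1,3); V=V[~np.isnan(V[:,0])]
        B=(V-bay(P1)[0])@bay(P1)[1]; k=(abs(V[:,0]-.6)<.12)&(abs(V[:,1]+.16)<.13)&(V[:,2]>.004)&(V[:,2]<.22)
        T=(V-np.array(st["tcp_pos"]))@q2R(st["eef_rot"]); k&=~((T[:,2]<-.02)&(np.hypot(T[:,0],T[:,1])<.09)); V=V[k]
        r=fit(V,P1[:3]+[th0]+P1[4:],up); print(n,len(V),np.round(r[0],4),round(r[1],5),{k:int((np.abs(v)<.003).sum()) for k,v in parts(V,r[0],up).items()})
        B=(V-bay(r[0])[0])@bay(r[0])[1]; h=(abs(B[:,0])<.015)&(abs(B[:,1])<.012)&(B[:,2]>.03)&(B[:,2]<.11); print("  head z",np.median(B[h,2]) if h.any() else None,h.sum())
        cv2.imwrite(f"pics/{tag}_{n}.png",im)
    return r[0]
E
python3 - <<'E'
from look import *
p=P1; ctrl.ungrasp(); rep("open")
ctrl.movel(list(knob(p,1.44,.20-TIP)),max_speed=.25)
ctrl.movel(list(at(p,0,0,.19-TIP)),R2q(toolR(p,0)),max_speed=.2); rep("above")
look("open")
E
```

```text
open 16.98 bay [0.052  0.0656 0.068 ] w 0.0853 F [-0.   0.2 -0.5]
above 19.12 bay [2.000e-04 1.000e-04 1.577e-01] w 0.0854 F [ 0.  -1.   0.3]
scene 5180 [ 5.7250e-01 -1.3560e-01 -5.6200e-02  1.4183e+00  1.2300e-02  6.0000e-04] 0.00159 {'plate': 1260, 'face': 1206, 'bat': 748, 'post': 114, 'disc': 141, 'arm': 132, 'knob': 103}
  head z 0.06055171479184212 144
side 3325 [ 0.5705 -0.1377 -0.0464  1.4429  0.0124 -0.    ] 0.00136 {'plate': 773, 'face': 969, 'bat': 478, 'post': 115, 'disc': 107, 'arm': 93, 'knob': 0}
  head z 0.06103761510819054 81
wrist 25375 [ 5.7500e-01 -1.3470e-01 -3.5600e-02  1.4417e+00  1.2000e-02  3.0000e-04] 0.00066 {'plate': 6770, 'face': 5966, 'bat': 4070, 'post': 555, 'disc': 1292, 'arm': 1655, 'knob': 833}
  head z 0.06048502092172079 1273
```

```bash
python3 -c "
import cv2
a=cv2.imread('pics/open_wrist.png'); cv2.imwrite('pics/c2.png',cv2.resize(a[60:330,200:500],None,fx=2.2,fy=2.2,interpolation=3))"
```

```text
(no output)
```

View pics/c2.png

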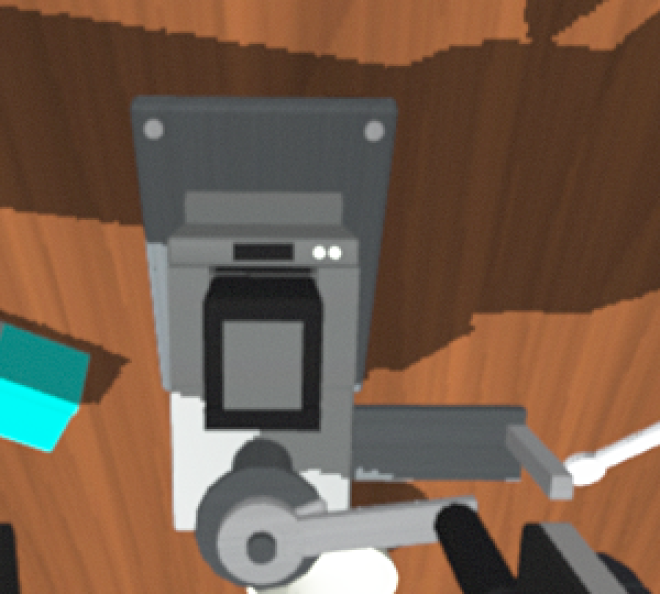

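The arm lies next to its rib at crop (305,508) and points at the upright, and the fit puts the lever at about 1.44, so it is in the notch. The battery head at (262,360) is clear, so I'll press it now.

```bash
sed -i 's/^P1=.*/P1=[.5748,-.1348,-.037,1.44,.0120,.0003]/' plan.py; python3 - <<'E'
from plan import *
p=P1; n=bay(p)[1][:,2]
ctrl.close_gripper(30)
ctrl.movel(list(at(p,0,0,.072-TIP)),R2q(toolR(p,0)),max_speed=.15); rep("above"); ctrl.pause(.1)
f0=np.array(get_state()["contact_force"])@n; zc=None; z=.068
while z>.040:
    ctrl.movel(list(at(p,0,0,z-TIP)),max_speed=.03); st=get_state(); f=np.array(st["contact_force"])@n-f0
    b=((np.array(st["tcp_pos"])-bay(p)[0])@n)+TIP
    if f>2.5 and zc is None: zc=b
    print(round(z,4),round(b,4),round(f,1))
    if f>26 or (zc is not None and zc-b>.0085): break
    z-=.0015
rep("pressed")
ctrl.movel(list(at(p,0,0,.115-TIP)),max_speed=.08); rep("up")
from look import look
look("popped",up=.022,cams=("wrist","side"))
E
```

```text
above 20.98 bay [-0.0004  0.0005  0.041 ] w 0.0003 F [-0.4  0.1 -0.4]
0.068 0.068 -1.4
0.0665 0.0664 0.0
0.065 0.0649 -0.6
0.0635 0.0633 -0.3
0.062 0.0619 -0.3
0.0605 0.0613 4.6
0.059 0.0601 7.3
0.0575 0.059 8.4
0.056 0.0577 8.6
0.0545 0.0563 9.6
0.053 0.0549 11.0
0.0515 0.0534 11.1
0.05 0.0516 9.3
pressed 24.36 bay [-0.001   0.0008  0.0196] w -0.0001 F [-0.7  5.3  8.9]
up 25.32 bay [ 0.0002 -0.0002  0.0824] w 0.0002 F [-0.2 -0.2 -0.4]
wrist 30210 [ 5.7680e-01 -1.3200e-01 -1.4300e-02  1.5031e+00  1.3300e-02 -1.1000e-03] 0.00099 {'plate': 9363, 'face': 6181, 'bat': 7931, 'post': 0, 'disc': 0, 'arm': 91, 'knob': 29}
  head z 0.08269382320047654 2247
side 3283 [ 5.7060e-01 -1.3660e-01 -4.7100e-02  1.4469e+00  1.3200e-02 -7.0000e-04] 0.0014 {'plate': 762, 'face': 993, 'bat': 531, 'post': 118, 'disc': 105, 'arm': 75, 'knob': 17}
  head z 0.08285338174637834 87
```

Popped up to 82 mm, as expected. Next I'll grip it, draw it along the axis and carry it to the tray.

```bash
python3 - <<'E'
from plan import *
p=P1; M=R2q(toolR(p,0))
ctrl.ungrasp()
ctrl.movel(list(at(p,0,0,.045-TIP)),M,max_speed=.1); rep("at")
ctrl.close_gripper(60); st,B=rep("grip")
if st["width"]>.03:
    ctrl.movel(list(at(p,0,0,.09-TIP)),max_speed=.06); rep("half")
    ctrl.movel(list(at(p,0,0,.15-TIP)),max_speed=.12); rep("out")
    im,dp=vision.grab_frame("scene"); np.savez("out.npz",im=im)
    print([ (round(r["p"],2),np.round(r["point"])) for r in models.recognise("scene","battery_mid")])
E
```

```text
at 27.05 bay [-0.0003  0.0003  0.0134] w 0.0854 F [-0.3  0.  -0.4]
grip 27.53 bay [-0.      0.0002  0.0135] w 0.0395 F [-1.1  0.1  2.8]
half 28.43 bay [ 0.0002 -0.0002  0.0577] w 0.0394 F [-0.6 -0.3 -2.9]
out 29.08 bay [ 0.0003 -0.0002  0.1176] w 0.0398 F [ 0.8  0.1 -2.1]
[(0.77, array([295., 217.])), (0.71, array([273., 224.]))]
```

```bash
python3 - <<'E'
from plan import *
ctrl.movep([.587,.138,.17],R2q(down(-.037))); rep("over")
ctrl.movel([.587,.138,.070],max_speed=.12); ctrl.pause(.2); st,_=rep("low")
ims=[]
for n in ["scene","side"]:
    im,dp=vision.grab_frame(n); c=cam(n,st); V=cloud(dp,c).reshape(-1,3); b=im.reshape(-1,3).astype(int).max(1)<110
    T=(V-np.array(st["tcp_pos"]))@q2R(st["eef_rot"]); k=(np.hypot(T[:,0],T[:,1])<.045)&(T[:,2]>-.05)&(T[:,2]<.06)&b; 
    K=T[k&(T[:,2]>.01)]; print(n,k.sum(),"foot z tool",np.percentile(K[:,2],[90,98,100]).round(4),np.percentile(K,[2,98],axis=0).round(3).tolist())
    u=proj(np.array([.587,.138,.05]),c)[0].astype(int); y0,x0=max(u[1]-110,0),u[0]-100; ims.append(cv2.resize(im[y0:y0+200,x0:x0+200],(400,400),interpolation=3))
cv2.imwrite("pics/low.png",np.hstack(ims))
E
```

```text
over 29.97 bay [-0.1977  0.0021  0.1996] w 0.0395 F [ 0.3  0.6 -3.1]
low 31.15 bay [-0.2489  0.0025  0.1153] w 0.0394 F [-0.6 -0.1 -2.3]
scene 813 foot z tool [0.0402 0.0444 0.0464] [[-0.018, -0.017, 0.011], [0.024, 0.02, 0.044]]
side 578 foot z tool [0.0392 0.0427 0.0452] [[-0.019, -0.025, 0.01], [0.022, 0.013, 0.043]]
```

View pics/low.png

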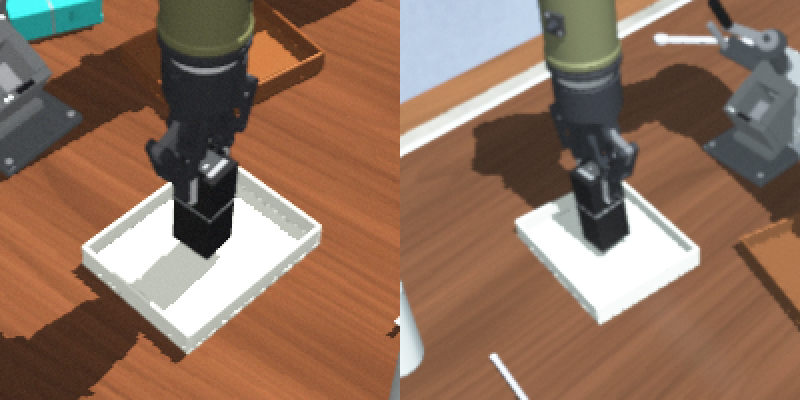

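The battery hangs upright over the middle of the white tray, with its foot at crop (205,250) left and (605,245) right, about 46 mm below the TCP. I'll lower it gently until it touches, release, and back off.

```bash
python3 - <<'E'
from plan import *
f0=get_state()["contact_force"][2]; z=.058
ctrl.movel([.587,.138,z],max_speed=.04)
while z>.044:
    z-=.001; ctrl.movel([.587,.138,z],max_speed=.02); st=get_state(); f=st["contact_force"][2]-f0
    if f>3.5: break
print("touch",z,st["tcp_pos"],round(f,1),st["time"])
ctrl.ungrasp(); rep("open"); ctrl.movel([.587,.138,z+.15],max_speed=.12); ctrl.pause(.5); st,_=rep("clear")
im,dp=vision.grab_frame("scene"); c=cam("scene"); r=models.masks_of("scene","battery_mid")
V=cloud(dp,c); k=(abs(V[...,0]-.587)<.06)&(abs(V[...,1]-.138)<.06)&(V[...,2]>.03)&(V[...,2]<.135); print("bat",np.percentile(V[k],[1,50,99],axis=0).round(3).tolist(),k.sum())
top=k&(V[...,2]>.113); print("top",np.median(V[top],0).round(4),top.sum())
sd,_=vision.grab_frame("side"); cs=cam("side"); u=proj(np.array([.587,.138,.05]),cs)[0].astype(int); uk=proj(at(P1,.03,.03,.05),c)[0].astype(int)
cv2.imwrite("pics/end.png",np.hstack([cv2.resize(x,(400,400),interpolation=3) for x in (im[150:420,150:420],sd[u[1]-110:u[1]+90,u[0]-100:u[0]+100])]))
E
python3 -c "
from look import *
look('end',up=-.06,cams=('side','scene'))"
```

```text
touch 0.051 [0.58709417 0.1380577  0.05130067] 3.7 33.45
open 33.97 bay [-0.2586  0.0021  0.0981] w 0.0857 F [-0.5  0.6 -0.1]
clear 35.87 bay [-0.1837  0.0021  0.228 ] w 0.0853 F [-0.2  0.5 -0.3]
bat [[0.567, 0.113, 0.032], [0.601, 0.145, 0.094], [0.608, 0.162, 0.123]] 1320
top [0.5888 0.1386 0.1194] 450
side 3300 [ 5.703e-01 -1.378e-01 -4.370e-02  1.445e+00  1.270e-02 -2.000e-04] 0.00163 {'plate': 777, 'face': 1112, 'bat': 173, 'post': 109, 'disc': 99, 'arm': 104, 'knob': 68}
  head z None 0
scene 5027 [ 5.7250e-01 -1.3570e-01 -5.2100e-02  1.4189e+00  1.2600e-02  6.0000e-04] 0.00194 {'plate': 1257, 'face': 1383, 'bat': 286, 'post': 105, 'disc': 143, 'arm': 139, 'knob': 102}
  head z None 0
```

View pics/end.png

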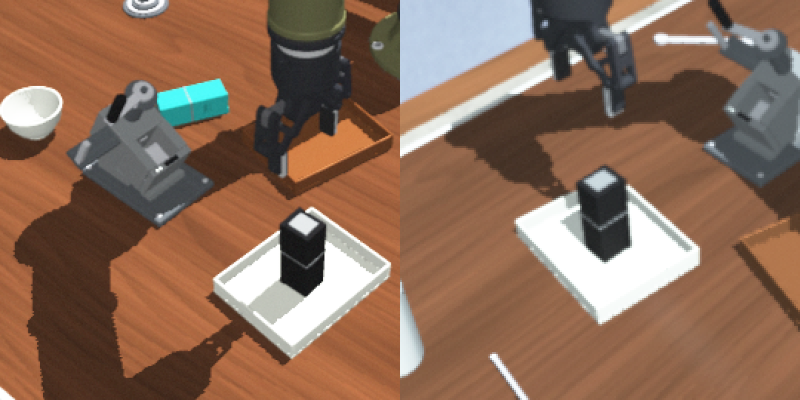

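The battery stands upright in the white tray at crop (302,255), its top at 119 mm. The lever is still open at about 1.44, unchanged since its release. The gripper touches nothing, and the tub hasn't moved.

```bash
python3 -c "
from station import ticket
print(ticket.close_job())"
```

```text
the job is handed in; nothing more can be done
None
```

The job is handed in after about 36 of the 69 s: the keeper lever is in its open notch (about 1.44 rad), the latch was released by pressing, and the black battery stands upright in the white tray, set down at about 4 N, with the can, tub and screwdriver untouched.

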